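Hold a spring clamp open astride a glued panel

ROBOT

A 6-joint arm with a two-finger parallel gripper is mounted at the origin on a cart in front of the work surface, level with it; the furniture and walls round the work are solid. World frame = base frame: x ahead of the robot, y to its left, z up, the work surface at z = 0. Lengths are in m, angles in rad, forces in N, time in s.
With the tool pointing down it reaches from about 0.35 to 0.775 m from the base axis. Payload 7.3 kg.
Tool frame: the origin (TCP) lies midway between the tips of the shut fingers; the grasp point (between the pads) lies 19 mm behind it; z points along the fingers, y is the line along which they close (so a half turn about z gives the same grasp; the last joint's range is limited). The gripper opens to 92 mm and grips with 3 to 60 N. Pads are 19 mm wide; open, the fingers measure 130 mm over their backs; the gripper's body (75 mm by 190 mm) begins 47 mm behind the grasp point.
Start: joints at [1.017, 0.342, 1.524, -0, 1.275, -0.146], TCP at [0.208, 0.482, 0.227] pointing down, gripper open.
Joint ranges: [-2.53, 2.53], [-0.77, 2.02], [0.04, 2.7], [-1, 4.14], [0.28, 2.66], [-3.11, 3.11]. Speed limits (rad/s): [2.57, 2.57, 3.14, 3.14, 3.14, 3.14].

INTERFACE

Orientations are given as [roll, pitch, yaw] about the fixed x, y, z axes, in that order (R = Rz(yaw) Ry(pitch) Rx(roll)).
In Python, from cell import robot, read_camera, camera_params, nets gives the robot as it stands. The module is installed in compiled form; this text tells all that it offers.
- The arm moves only by the tool step_arm, never from a script. Its argument "steps" is a list of rows, each an object of numbers: "x", "y", "z": the shift along the tool's x, y, z as a fraction of full scale; "rx", "ry", "rz": the turn, a rotation vector about the tool's x, y, z as a fraction of full scale; "claw": the opening, from -1 (shut) to 1 (fully open). In form: [{"x": .., "y": .., "z": .., "rx": .., "ry": .., "rz": .., "claw": ..}, ...]. A call has 1 to 12 rows; each row is the pose to reach, as a shift and turn from the pose commanded when the call began, along the tool's axes at that moment; what a row does not reach only later rows make up. Full scale, the value 1, is 750 mm for a shift and pi/4 rad for a turn. A row lasts 1/12 s, in which the tool goes at most 41.7 mm and 7.16 degrees, less where a joint would pass 70% of its speed; a pose out of reach is approached as far as the arm can. A call with a number of a shift or a turn outside -1 to 1 is refused whole. A call with a gripper value outside its range is refused whole. The fingers move at their own pace and stop on an object; "squeeze" is the grip in N (left out, the last holds). Time passes only in rows, so rows that repeat a pose let the fingers close. It gives the time, the measured TCP pose, the force, the opening and the grip force at its end, in the units of the state.
- robot.observe(): the state, without advancing time (a new reading comes with each control period).
- read_camera(name): name is "scene" or "top"; returns (picture, depth): 400x640x3 uint8, blue, green, red; 400x640 float32, m along the optical axis (not along the pixel's ray), 0 where there is no reading.
- camera_params(name): a dict with "fx", "fy", "cx", "cy" (pixels), "R" (3x3) and "t" (3): a world point X has camera coordinates R X + t. Camera axes: x right, y down, z forward; pixel columns grow to the right and rows downward; lengths in m; the calibration is good to about 2 mm. A picture is of the moment at which its call begins. camera_params takes no time and is no camera call.
- robot.hand_in(): hands the job in; it is judged then, once.
Trained networks look in the newest picture that a camera, given by its name, has taken for a name from the list of things; names that differ only in an ending like _2 or _b are one class to them, and where a whole thing is asked for, a point or a joint stands for the part that bears it (a point fixed in the world has none). Each returns a list of dicts, best first, with "conf" (0 to 1); they miss things now and then, are a little off and sometimes report something else, mostly with a low value. They report only what shows in the picture. A call takes as long as a camera call. They do not tell look-alikes from the thing itself.
- nets.masks_of(camera, query): "region" (400x640 bool, what is visible of it) and "box" ([left, top, right, bottom] in pixels, round what is visible of it).
- nets.landmark_of(camera, query): "pixel" ([row, column] in pixels: a listed point, or the origin of a listed thing).
The state is a dict: "time": time; "qpos": joint angles; "qvel": joint speeds; "joint_efforts": joint torques, N m; "tool_pos": TCP position; "tool_rot": TCP orientation; "contact_force": force on the tool from outside, world axes, zero at the start; "torque": the same for the moment, N m; "opening": finger opening in m; "grip_force": force on a finger pad.
Only numpy, scipy, OpenCV 4.12 (cv2) and the standard library are available. Lean on these libraries where they do the work, as an engineer would, in place of code of your own. Each camera call takes 0.05 s, during which the arm holds its last target. There are 200 camera calls.

TASK

A glued crack in the thin upright plywood panel is marked by a band of blue tape over the panel's top edge. Lift the black spring clamp up off its forked hanger, squeeze its handles so that the jaws gape fully, and bring it down from above astride the panel's top edge, in line with the panel and centred on the blue band, with the jaw tips about two centimetres below the edge, one on each side and neither touching the panel. Finish while still holding it there squeezed open, not letting it bite yet; do not bump the panel hard and leave the other things where they are.

Things in the scene. Friction and masses are not known exactly. Their poses are not given: they have to be found in the camera images.
- clamp: Black spring clamp, loose, 59x115x24 mm, about 0.07 kg; hangs handles up, jaws down. Origin at the hinge on one flat side (spans z 0 to 24 mm). y: to the handles (up as it hangs), z: hinge pin, x: across the handles. Handle ends at y +57, widest (x +-29) at y +52, narrowing to x +-13 at the hinge; jaw ends at y -58. This is the fixed half (-x); an even full squeeze turns it 0.12 rad about z.
- clamp_jaw (a joint): Opening of the clamp: 0 = jaws shut (handles 59 mm wide over their ends), 0.244 rad = open stop (46 mm over the handle ends, jaw tips 15 mm apart). A spring closes it; the handle ends need 7 N to start and 13 N to reach the stop. Squeezing harder at the stop does no harm.
- clamp_pivot (a point): Hinge centre of the clamp at mid-thickness (orientation as the clamp). While it hangs, the widest part of the handle ends, the place to squeeze, is 54 mm straight above.
- tip_fixed (a point): End of the fixed jaw (inner face, mid-thickness), 56 mm from the hinge; orientation as the clamp. Fully open, the gap between the jaws is 15 mm at the tips and 10 mm at 28 mm above them.
- tip_moving (a point): End of the moving jaw (inner face, mid-thickness), 56 mm from the hinge; turns with the moving jaw.
- hanger: Fixed hanger: wooden foot 100x110x12 mm, 10 mm post 36 mm to its +y, two level prongs at 105 mm height (8 mm round, centres 42 mm apart along x) running to -y, tips turned up to 118 mm, its highest point. Origin: centre of the underside, z up. The clamp hangs between the prongs by the V of its handles, hinge pin along y, handle tops 149 mm high; lift it straight up 20 mm or more.
- hanger_fork (a point): Point midway between the prongs where the clamp hangs, 105 mm high; axes as the hanger.
- panel: Fixed wooden stand 70x150x14 mm with two dark cleats (to 32 mm height) holding an upright plywood panel 4 mm thick (x), 140 mm long (y), top edge 130 mm above the table. Origin: centre of the underside; x through the panel's thickness, y along the panel, z up.
- panel_mark (a point): Middle of the panel's top edge at the centre of the blue band (24 mm wide along the panel, 25 mm off the panel's middle towards its +y; the band goes 30 mm down both faces). Axes as the panel: x through its thickness, y along its edge, z up.
- mug: Bystander: white mug, 94 mm tall; leave it alone. Origin under its centre.
- screw_jar: Bystander: glass jar of screws with a tan lid, 79 mm across, 110 mm tall; leave it alone. Origin under its centre.
- glue_bottle: Bystander: yellow glue bottle with orange tip, 59 mm across, 166 mm tall; leave it alone. Origin under its centre.
- masking_tape: Bystander: roll of cream tape, 106 mm across, 24 mm high; leave it alone. Origin under its centre.
- sanding_block: Bystander: cork sanding block, 62x105x31 mm; leave it alone. Origin under its centre.
- tape_measure: Bystander: yellow tape measure, 36x89x71 mm; leave it alone. Origin under its centre.
- jar_ring: Bystander: loose grey jar ring, 77 mm across, 12 mm high; leave it alone. Origin under its centre.
- pencil: Bystander: red flat pencil, 166 mm long; leave it alone. Origin under its centre.
Not all that is in view belongs to the job. Of the things that look like the clamp, the middle-sized one is meant.

How it is judged:
On the way:
1. the clamp is held by the fingers, lifted at least 20 mm clear of the hanger's fork (z of clamp_pivot in the frame of hanger_fork above 0.008 m and contact force between clamp and hanger below 0.1 N and contact force between the fingers and clamp above 2 N), for 0.1 s.
At the end, for the whole second after the job is handed in: Held by the fingers, still, off the hanger, open at least 0.17 rad; both jaw tips 10 mm or more below the panel's top edge, one each side, 2.5 mm or more from its mid-plane, within 11 mm of the band's centre; hinge pin within 0.35 rad of the panel's length; under 1 N on the panel (value of joint clamp_jaw above 0.17 rad and contact force between the fingers and clamp above 3 N and ((x of tip_fixed in the frame of panel_mark below -0.0025 m and x of tip_moving in the frame of panel_mark above 0.0025 m) or (x of tip_moving in the frame of panel_mark below -0.0025 m and x of tip_fixed in the frame of panel_mark above 0.0025 m)) and z of each of tip_fixed, tip_moving in the frame of panel_mark below -0.01 m and y of tip_fixed in the frame of panel_mark between -0.011 and 0.011 m and y of tip_moving in the frame of panel_mark between -0.011 and 0.011 m and angle between the z axis of clamp and the y axis of panel, either way round below 0.35 rad and contact force between clamp and panel below 1 N and contact force between clamp and hanger below 0.1 N and linear speed of clamp below 0.03 m/s); the arm keeps its last pose, push and grip.
It fails at once if the panel or its stand is bumped with more than 20 N (contact force between panel and anything else above 20 N).
It fails at once if a bystander is moved more than 30 mm (distance of any of mug, screw_jar, glue_bottle, masking_tape, sanding_block, tape_measure, jar_ring, pencil from where it was at the start of the episode above 0.03 m).
It also fails if it takes over 38 s, if anything falls off the work surface, if the arm or the gripper's body presses on something with over 40 N, if the wrist force passes 120 N, or if a joint passes its speed limit or range.

## Working session

There is one attempt and no reset: what is moved stays moved. The work goes in short steps, Python scripts to look and compute and a tool call to move; the robot and the scene stay as the last step left them, time stands still between calls to the robot, and variables do not carry over. Pictures are saved under pics/ and viewed, at most 10 in all, crops included, and the job is handed in when it is done.

Besides the shell and the picture viewer there is one more tool, called after "Call:" as a command line: name --argument value ..., lists and objects as JSON in quotes. step_arm: Moves the arm, as the interface text tells. Its arguments: {"type":"object","properties":{"steps":{"type":"array","items":{"type":"object","properties":{"x":{"type":"number","minimum":-1,"maximum":1},"y":{"type":"number","minimum":-1,"maximum":1},"z":{"type":"number","minimum":-1,"maximum":1},"rx":{"type":"number","minimum":-1,"maximum":1},"ry":{"type":"number","minimum":-1,"maximum":1},"rz":{"type":"number","minimum":-1,"maximum":1},"claw":{"type":"number"}}}},"squeeze":{"type":"number"}},"required":["steps"]}

```bash
mkdir -p pics
cat > h.py <<'E'
import numpy as np,cv2
from cell import robot,read_camera,camera_params,nets
def unproj(cam,depth,mask):
    p=camera_params(cam);R=np.array(p["R"]);t=np.array(p["t"])
    v,u=np.nonzero(mask&(depth>0));z=depth[v,u]
    X=np.stack([(u-p["cx"])/p["fx"]*z,(v-p["cy"])/p["fy"]*z,z],1)
    return (X-t)@R, v,u
def proj(cam,P):
    p=camera_params(cam);X=np.atleast_2d(P)@np.array(p["R"]).T+np.array(p["t"])
    return np.stack([X[:,0]/X[:,2]*p["fx"]+p["cx"],X[:,1]/X[:,2]*p["fy"]+p["cy"]],1)
E
python3 - <<'E'
from h import *
ims=[]
for c in("scene","top"):
    im,d=read_camera(c);cv2.imwrite(f"pics/{c}0.png",im)
    for q in("clamp","hanger","panel"):
        for r in nets.masks_of(c,q)[:4]:
            P,_,_=unproj(c,d,r["region"])
            print(c,q,round(r["conf"],2),r["box"],np.median(P,0).round(3),np.percentile(P[:,2],[2,98]).round(3))
    for q in("clamp_pivot","hanger_fork","panel_mark"):
        print(c,q,[(round(r["conf"],2),np.round(r["pixel"],1)) for r in nets.landmark_of(c,q)[:4]])
    p=camera_params(c);print(np.round(-np.array(p["R"]).T@p["t"],3),p["fx"])
print(robot.observe())
E
```

```text
scene clamp 0.9 [211.3, 191.2, 230.2, 230.1] [0.45  0.459 0.059] [0.002 0.09 ]
scene clamp 0.86 [257.5, 190.3, 294.2, 244.5] [0.469 0.323 0.114] [0.041 0.15 ]
scene clamp 0.77 [204.3, 224.8, 236.6, 298.3] [0.327 0.335 0.116] [0.001 0.156]
scene hanger 0.6 [247.5, 196.2, 309.3, 277.0] [0.464 0.326 0.013] [0.004 0.111]
scene hanger 0.34 [287.0, 130.5, 322.2, 183.8] [0.657 0.415 0.084] [0.01  0.113]
scene panel 0.88 [336.8, 244.5, 419.0, 350.6] [0.458 0.093 0.037] [0.007 0.131]
scene clamp_pivot [(0.92, array([269. , 220.8])), (0.72, array([220. , 279.6])), (0.58, array([212.1, 225.2]))]
scene hanger_fork [(0.69, array([216., 279.]))]
scene panel_mark [(0.97, array([260.6, 372. ]))]
[ 0.074 -0.066  0.727] 442.7786215863476
top clamp 0.72 [266.5, 288.2, 302.2, 329.0] [0.327 0.34  0.13 ] [-0.001  0.155]
top clamp 0.65 [220.0, 240.3, 236.8, 256.1] [0.45  0.463 0.071] [-0.002  0.088]
top clamp 0.64 [276.7, 214.3, 300.2, 252.6] [0.471 0.329 0.13 ] [0.011 0.15 ]
top hanger 0.69 [254.1, 207.7, 316.8, 266.8] [0.468 0.343 0.012] [-0.001  0.119]
top hanger 0.17 [297.0, 95.2, 332.2, 133.1] [0.747 
[... 427 characters left out ...]
ime': 0.7, 'qpos': array([ 1.01700595e+00,  3.41992468e-01,  1.52410569e+00,  1.20435919e-05,
        1.27541782e+00, -1.46011154e-01]), 'qvel': array([-1.02439752e-03,  1.93581978e-03, -5.17103203e-04,  1.23861411e-03,
       -1.57294240e-03,  5.28416803e-06]), 'joint_efforts': array([-1.49999014e-04, -4.31032419e+01, -2.44447035e+01,  7.16165313e-02,
        4.83142573e-02,  1.06217286e-05]), 'tool_pos': array([0.20818759, 0.48196957, 0.22674243]), 'tool_rot': array([ 3.14151512e+00, -2.43765589e-07,  2.73380993e+00]), 'contact_force': array([-0.13105164, -0.57473626,  0.60505132]), 'torque': array([ 0.0399777 , -0.01062037,  0.05139536]), 'grip_force': 0.0, 'opening': 0.09154182132046823}
```

View pics/scene0.png

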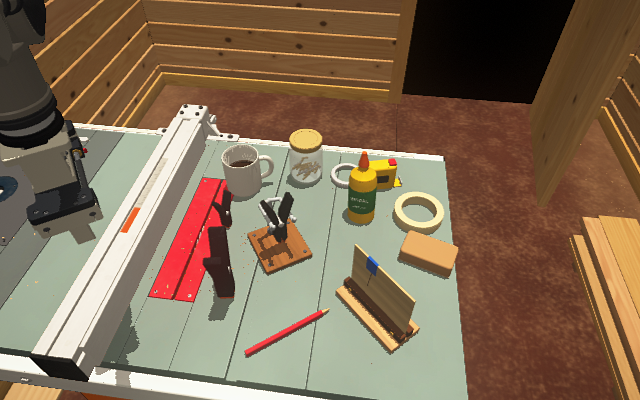

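View pics/top0.png

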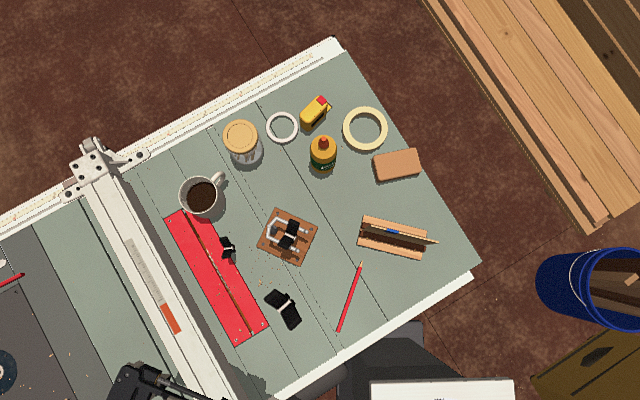

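Three clamp look-alikes show in the scene picture: small at (220,210), 88 mm high; medium at (276,217) on the fork, tops at 150 mm; large at (220,261), 156 mm high. The medium one fits, since it hangs on the forked hanger and its handle tops are at 149 mm. The panel's blue band is at (372,266). I'll measure the points and make a crop to confirm.

Run:
```python
from h import *
crops=[]
for c in("scene","top"):
    im,d=read_camera(c)
    b=(190,170,350,290) if c=="scene" else (240,190,400,310)
    crops.append(cv2.resize(im[b[1]:b[3],b[0]:b[2]],None,fx=4.9,fy=4.9,interpolation=cv2.INTER_CUBIC)[:, :] )
    full=np.ones(d.shape,bool)
    P,v,u=unproj(c,d,full)
    # clamp handle tops
    k=(abs(P[:,0]-.47)<.06)&(abs(P[:,1]-.33)<.07)&(P[:,2]>.122)&(P[:,2]<.17)
    Q=P[k];print(c,"handles",len(Q),Q.mean(0).round(4))
    kk=Q[:,2]>.138
    if kk.sum()>5:
        q=Q[kk]; r=cv2.minAreaRect((q[:,:2]*1000).astype(np.float32));print(len(q),"minrect",r,q[:,2].max())
    # top edge of panel
    k=(P[:,0]>.38)&(P[:,0]<.56)&(P[:,1]>0)&(P[:,1]<.2)&(P[:,2]>.122)&(P[:,2]<.14)
    q=P[k];m=q.mean(0);w=np.linalg.svd(q[:,:2]-m[:2])[2][0]
    s=(q[:,:2]-m[:2])@w
    print("edge",len(q),m.round(4),w.round(3),"ends",(m[:2]+w*s.min()).round(4),(m[:2]+w*s.max()).round(4))
    hsv=cv2.cvtColor(im,cv2.COLOR_BGR2HSV)
    bl=(hsv[...,0]>100)&(hsv[...,0]<130)&(hsv[...,1]>120)&(hsv[...,2]>50)
    k=bl[v,u]&(P[:,0]>.38)&(P[:,0]<.56)&(P[:,1]>0)&(P[:,1]<.2)
    q=P[k];print("blue",len(q),q.mean(0).round(4),q.min(0).round(4),q.max(0).round(4), (((q[:,:2]-m[:2])@w).min()),((q[:,:2]-m[:2])@w).max())
    # white fork prongs
    wh=(hsv[...,1]<70)&(hsv[...,2]>100)
    k=wh[v,u]&(abs(P[:,0]-.47)<.06)&(abs(P[:,1]-.33)<.08)&(P[:,2]>.085)&(P[:,2]<.125)
    q=P[k];print("fork",len(q),q.mean(0).round(4), cv2.minAreaRect((q[:,:2]*1000).astype(np.float32)) if len(q)>4 else"")
    k=(abs(P[:,0]-.47)<.09)&(abs(P[:,1]-.33)<.09)&(P[:,2]>.006)&(P[:,2]<.018)
    q=P[k];print("foot",len(q),cv2.minAreaRect((q[:,:2]*1000).astype(np.float32)))
    # other obstacles higher than 0.1
    fz=(P[:,0]>.2)&(P[:,0]<.9)&(P[:,1]>-.1)&(P[:,1]<.6)&(P[:,2]>.05)
cv2.imwrite("pics/crop.png",cv2.resize(crops[1],(784,588)))
cv2.imwrite("pics/crop_s.png",crops[0])
```

```text
scene handles 304 [0.4698 0.3252 0.1387]
166 minrect ((468.9953918457031, 328.9615783691406), (23.563928604125977, 58.951934814453125), 64.45941925048828) 0.15264759157571173
edge 400 [0.466  0.0967 0.1285] [-0.256 -0.967] ends [0.4846 0.1671] [0.449  0.0328]
blue 70 [0.4728 0.1235 0.1226] [0.4684 0.1132 0.1045] [0.4774 0.135  0.1341] -0.03993025734776763 -0.016937974128731808
fork 248 [0.4692 0.3383 0.1079] ((472.3265075683594, 336.39581298828125), (80.3381576538086, 49.472373962402344), 64.74116516113281)
foot 1846 ((472.951416015625, 337.31964111328125), (111.91800689697266, 100.25518798828125), 64.26514434814453)
top handles 241 [0.4695 0.3302 0.1399]
148 minrect ((469.1090087890625, 330.718017578125), (21.78154754638672, 58.622596740722656), 64.0355224609375) 0.1502201351517445
edge 177 [0.4673 0.1018 0.1287] [-0.258 -0.966] ends [0.485  0.1685] [0.4491 0.0338]
blue 32 [0.4734 0.1249 0.1282] [0.4705 0.1134 0.1126] [0.4769 0.1366 0.1317] -0.03528020434438615 -0.012285874566269154
fork 276 [0.475  0.3434 0.1069] ((472.916259765625, 337.97021484375), (81.56368255615234, 48.895694732666016), 64.2083740234375)
foot 1491 ((473.10235595703125, 339.1151123046875), (110.17916107177734, 99.93836212158203), 64.35889434814453)
```

View pics/crop.png

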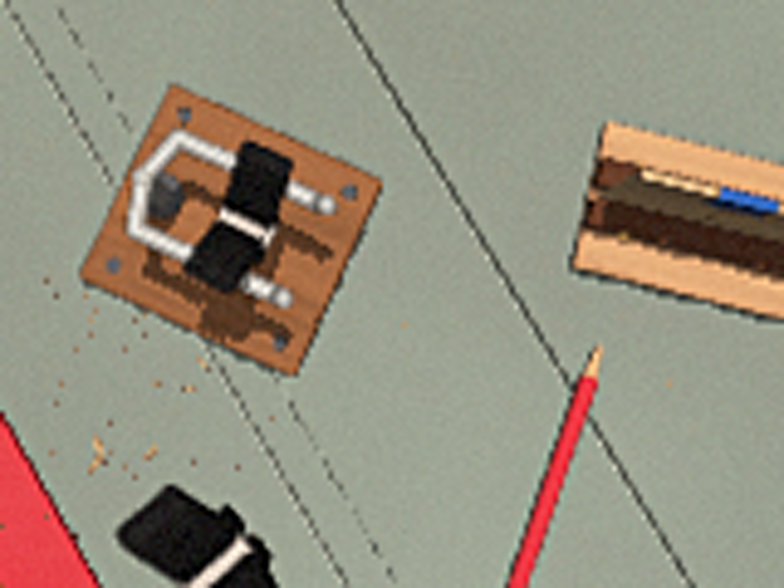

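View pics/crop_s.png

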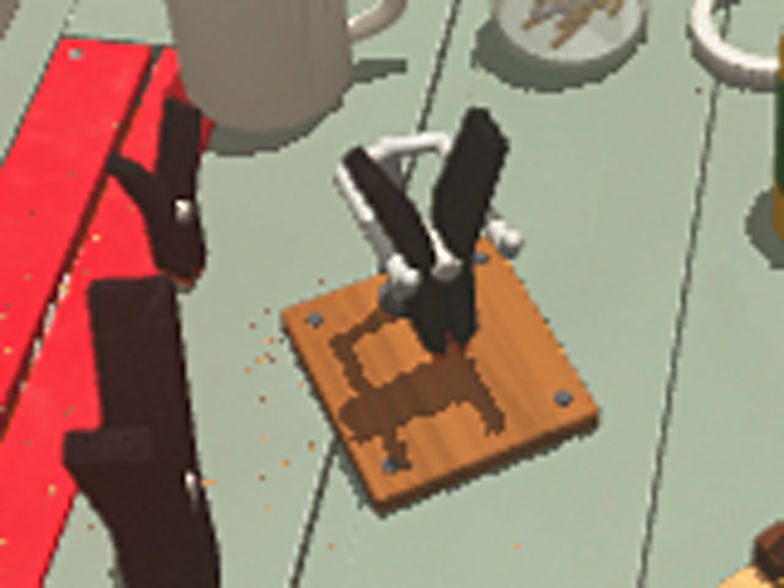

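The crops confirm it: the medium clamp hangs by its V between the prongs, around (240,220) in the top crop. The small one is at upper left of the scene crop and the large one at bottom left. The spread axis is at 154° and the hinge pin at 64°, both matching the foot. Next are the moves to get above it.

```bash
cat > mv.py <<'E'
import sys,numpy as np
from scipy.spatial.transform import Rotation as Ro
from cell import robot
x,y,z,yaw=map(float,sys.argv[1:5])
o=robot.observe();R=Ro.from_euler("xyz",o["tool_rot"])
T=Ro.from_euler("xyz",[np.pi,0,np.radians(yaw)])
print("t",round(o["time"],2),"pos",o["tool_pos"].round(4),"rpy",o["tool_rot"].round(4),"F",o["contact_force"].round(2),"open",round(o["opening"],4),"grip",round(o["grip_force"],2))
print("shift",(R.inv().apply(np.array([x,y,z])-o["tool_pos"])/.75).round(4),"turn",((R.inv()*T).as_rotvec()/(np.pi/4)).round(4))
E
python3 mv.py .469 .330 .235 64.2
```

```text
t 0.8 pos [0.2082 0.482  0.2267] rpy [3.1415 0.     2.7338] F [ 0.7   0.36 -0.26] open 0.092 grip 0.0
shift [-0.3996 -0.0481 -0.011 ] turn [ 1.0000e-04 -1.0000e-04  2.0541e+00]
```

Call:
step_arm --steps '[{"x": -0.2, "y": -0.024, "z": -0.011, "rz": 1, "claw": 1}, {"x": -0.2, "y": -0.024, "z": -0.011, "rz": 1, "claw": 1}, {"x": -0.2, "y": -0.024, "z": -0.011, "rz": 1, "claw": 1}, {"x": -0.4, "y": -0.048, "z": -0.011, "rz": 1, "claw": 1}, {"x": -0.4, "y": -0.048, "z": -0.011, "rz": 1, "claw": 1}, {"x": -0.4, "y": -0.048, "z": -0.011, "rz": 1, "claw": 1}, {"x": -0.4, "y": -0.048, "z": -0.011, "rz": 1, "claw": 1}, {"x": -0.4, "y": -0.048, "z": -0.011, "rz": 1, "claw": 1}, {"x": -0.4, "y": -0.048, "z": -0.011, "rz": 1, "claw": 1}, {"x": -0.4, "y": -0.048, "z": -0.011, "rz": 1, "claw": 1}]'

```text
$.steps[0]: bad value
```

Call:
step_arm --steps '[{"rz": 1}, {"rz": 1}, {"rz": 1}, {"rz": 1}, {"rz": 1}, {"rz": 1}, {"rz": 1}, {"rz": 1}, {"rz": 1}]'

```text
$.steps[0]: bad value
```

```bash
python3 mv.py .469 .330 .180 64.2
```

```text
t 0.8 pos [0.2082 0.482  0.2267] rpy [3.1415 0.     2.7338] F [ 0.7   0.36 -0.26] open 0.092 grip 0.0
shift [-0.3996 -0.0481  0.0623] turn [ 1.0000e-04 -1.0000e-04  2.0541e+00]
```

Call:
step_arm --steps '[{"x": -0.2, "y": -0.024, "z": -0.011, "rx": 0, "ry": 0, "rz": 0.99, "claw": 1}, {"x": -0.2, "y": -0.024, "z": -0.011, "rx": 0, "ry": 0, "rz": 0.99, "claw": 1}, {"x": -0.2, "y": -0.024, "z": -0.011, "rx": 0, "ry": 0, "rz": 0.99, "claw": 1}, {"x": -0.4, "y": -0.048, "z": -0.011, "rx": 0, "ry": 0, "rz": 0.99, "claw": 1}, {"x": -0.4, "y": -0.048, "z": -0.011, "rx": 0, "ry": 0, "rz": 0.99, "claw": 1}, {"x": -0.4, "y": -0.048, "z": -0.011, "rx": 0, "ry": 0, "rz": 0.99, "claw": 1}, {"x": -0.4, "y": -0.048, "z": -0.011, "rx": 0, "ry": 0, "rz": 0.99, "claw": 1}, {"x": -0.4, "y": -0.048, "z": -0.011, "rx": 0, "ry": 0, "rz": 0.99, "claw": 1}, {"x": -0.4, "y": -0.048, "z": -0.011, "rx": 0, "ry": 0, "rz": 0.99, "claw": 1}, {"x": -0.4, "y": -0.048, "z": -0.011, "rx": 0, "ry": 0, "rz": 0.99, "claw": 1}]'

```text
time: 1.63
tool_pos: [0.4692, 0.3298, 0.2346]
tool_rot: [-3.141, -0.001, 1.955]
contact_force: [-0.1, 0.5, 0.9]
opening: 0.092
grip_force: 0.0
```

Call:
step_arm --steps '[{"x": 0, "y": 0, "z": 0, "rx": 0, "ry": 0, "rz": 0.99, "claw": 1}, {"x": 0, "y": 0, "z": 0, "rx": 0, "ry": 0, "rz": 0.99, "claw": 1}, {"x": 0, "y": 0, "z": 0, "rx": 0, "ry": 0, "rz": 0.99, "claw": 1}, {"x": 0, "y": 0, "z": 0, "rx": 0, "ry": 0, "rz": 0.99, "claw": 1}, {"x": 0, "y": 0, "z": 0, "rx": 0, "ry": 0, "rz": 0.99, "claw": 1}, {"x": 0, "y": 0, "z": 0, "rx": 0, "ry": 0, "rz": 0.99, "claw": 1}, {"x": 0, "y": 0, "z": 0, "rx": 0, "ry": 0, "rz": 0.99, "claw": 1}, {"x": 0, "y": 0, "z": 0, "rx": 0, "ry": 0, "rz": 0.99, "claw": 1}]'

```text
time: 2.3
tool_pos: [0.4676, 0.3313, 0.2352]
tool_rot: [-3.141, -0.0, 1.181]
contact_force: [0.2, 0.2, 0.0]
opening: 0.092
grip_force: 0.0
```

```bash
python3 mv.py .469 .330 .180 64.2
```

```text
t 2.3 pos [0.4676 0.3313 0.2352] rpy [-3.1411e+00 -3.0000e-04  1.1806e+00] F [0.17 0.23 0.03] open 0.092 grip 0.0
shift [-0.0009  0.0025  0.0736] turn [-0.0006 -0.0003  0.0766]
```

Call:
step_arm --steps '[{"x": 0, "y": 0, "z": 0.072, "rx": 0, "ry": 0, "rz": 0.076, "claw": 1}, {"x": 0, "y": 0, "z": 0.072, "rx": 0, "ry": 0, "rz": 0.076, "claw": 1}, {"x": 0, "y": 0, "z": 0.072, "rx": 0, "ry": 0, "rz": 0.076, "claw": 1}, {"x": 0, "y": 0, "z": 0.072, "rx": 0, "ry": 0, "rz": 0.076, "claw": 1}, {"x": 0, "y": 0, "z": 0.072, "rx": 0, "ry": 0, "rz": 0.076, "claw": 1}]'

```text
time: 2.72
tool_pos: [0.4695, 0.3308, 0.1825]
tool_rot: [3.14, -0.002, 1.121]
contact_force: [0.7, 0.3, 0.3]
opening: 0.092
grip_force: 0.0
```

```bash
python3 mv.py .469 .330 .127 64.2; python3 mv.py .469 .330 .127 64.2
```

```text
t 2.72 pos [0.4695 0.3308 0.1825] rpy [ 3.1403e+00 -2.0000e-03  1.1210e+00] F [0.74 0.28 0.27] open 0.092 grip 0.0
shift [-0.0015 -0.0002  0.074 ] turn [ 0.0017 -0.0025  0.0006]
t 2.72 pos [0.4695 0.3308 0.1825] rpy [ 3.1403e+00 -2.0000e-03  1.1210e+00] F [0.74 0.28 0.27] open 0.092 grip 0.0
shift [-0.0015 -0.0002  0.074 ] turn [ 0.0017 -0.0025  0.0006]
```

Call:
step_arm --steps '[{"x": 0, "y": 0, "z": 0.03, "rx": 0, "ry": 0, "rz": 0, "claw": 1}, {"x": 0, "y": 0, "z": 0.055, "rx": 0, "ry": 0, "rz": 0, "claw": 1}, {"x": 0, "y": 0, "z": 0.072, "rx": 0, "ry": 0, "rz": 0, "claw": 1}, {"x": 0, "y": 0, "z": 0.072, "rx": 0, "ry": 0, "rz": 0, "claw": 1}, {"x": 0, "y": 0, "z": 0.072, "rx": 0, "ry": 0, "rz": 0, "claw": 1}, {"x": 0, "y": 0, "z": 0.072, "rx": 0, "ry": 0, "rz": 0, "claw": 1}]'

```text
time: 3.22
tool_pos: [0.4703, 0.3306, 0.1288]
tool_rot: [3.14, -0.003, 1.119]
contact_force: [0.7, 0.0, -0.1]
opening: 0.092
grip_force: 0.0
```

Call:
step_arm --squeeze 30 --steps '[{"x": 0, "y": 0, "z": 0, "rx": 0, "ry": 0, "rz": 0, "claw": -1}, {"x": 0, "y": 0, "z": 0, "rx": 0, "ry": 0, "rz": 0, "claw": -1}, {"x": 0, "y": 0, "z": 0, "rx": 0, "ry": 0, "rz": 0, "claw": -1}, {"x": 0, "y": 0, "z": 0, "rx": 0, "ry": 0, "rz": 0, "claw": -1}, {"x": 0, "y": 0, "z": 0, "rx": 0, "ry": 0, "rz": 0, "claw": -1}, {"x": 0, "y": 0, "z": 0, "rx": 0, "ry": 0, "rz": 0, "claw": -1}, {"x": 0, "y": 0, "z": 0, "rx": 0, "ry": 0, "rz": 0, "claw": -1}, {"x": 0, "y": 0, "z": 0, "rx": 0, "ry": 0, "rz": 0, "claw": -1}, {"x": 0, "y": 0, "z": 0, "rx": 0, "ry": 0, "rz": 0, "claw": -1}, {"x": 0, "y": 0, "z": 0, "rx": 0, "ry": 0, "rz": 0, "claw": -1}, {"x": 0, "y": 0, "z": 0, "rx": 0, "ry": 0, "rz": 0, "claw": -1}, {"x": 0, "y": 0, "z": 0, "rx": 0, "ry": 0, "rz": 0, "claw": -1}]'

```text
time: 4.22
tool_pos: [0.4693, 0.3299, 0.1269]
tool_rot: [-3.142, -0.0, 1.119]
contact_force: [-1.1, -0.5, -0.7]
opening: 0.0437
grip_force: 30.0
```

Call:
step_arm --steps '[{"x": 0, "y": 0, "z": -0.02, "rx": 0, "ry": 0, "rz": 0, "claw": -1}, {"x": 0, "y": 0, "z": -0.045, "rx": 0, "ry": 0, "rz": 0, "claw": -1}, {"x": 0, "y": 0, "z": -0.08, "rx": 0, "ry": 0, "rz": 0, "claw": -1}, {"x": 0, "y": 0, "z": -0.12, "rx": 0, "ry": 0, "rz": 0, "claw": -1}, {"x": 0, "y": 0, "z": -0.16, "rx": 0, "ry": 0, "rz": 0, "claw": -1}, {"x": 0, "y": 0, "z": -0.18, "rx": 0, "ry": 0, "rz": 0, "claw": -1}, {"x": 0, "y": 0, "z": -0.18, "rx": 0, "ry": 0, "rz": 0, "claw": -1}, {"x": 0, "y": 0, "z": -0.18, "rx": 0, "ry": 0, "rz": 0, "claw": -1}]'

```text
time: 4.88
tool_pos: [0.4694, 0.33, 0.2622]
tool_rot: [3.141, -0.001, 1.119]
contact_force: [-0.3, -0.1, -1.1]
opening: 0.0434
grip_force: 30.0
```

```bash
python3 - <<'E'
from h import *
from scipy.spatial.transform import Rotation as Ro
o=robot.observe();print(o["time"],o["tool_pos"],o["opening"],o["grip_force"])
im,d=read_camera("scene")
p=o["tool_pos"]
uv=proj("scene",[p,p-[0,0,.035],p-[0,0,.091]]);print(uv.round(1))
for r in nets.landmark_of("scene","clamp_pivot")[:3]:print(r)
for q in("tip_fixed","tip_moving"):print(q,[(round(r["conf"],2),np.round(r["pixel"],1)) for r in nets.landmark_of("scene",q)[:4]])
c=uv[1].astype(int);b=im[max(c[1]-60,0):c[1]+60,c[0]-80:c[0]+80]
cv2.imwrite("pics/held.png",cv2.resize(b,None,fx=4.9,fy=4.9,interpolation=cv2.INTER_CUBIC))
# landmark measured cloud near the held clamp below finger tips
P,v,u=unproj("scene",d,np.ones(d.shape,bool))
k=(np.hypot(P[:,0]-p[0],P[:,1]-p[1])<.06)&(P[:,2]>p[2]-.11)&(P[:,2]<p[2]-.002);q=P[k]
A=np.array([np.cos(np.radians(154.2)),np.sin(np.radians(154.2))])
B=np.array([np.cos(np.radians(64.2)),np.sin(np.radians(64.2))])
for z0 in np.arange(-.1,0,.01):
    s=q[(q[:,2]-p[2]>=z0)&(q[:,2]-p[2]<z0+.01)]
    if len(s):
        D=s[:,:2]-p[:2];print(round(z0,3),len(s),"across",(D@A).min().round(4),(D@A).max().round(4),"pin",(D@B).min().round(4),(D@B).max().round(4))
E
python3 mv.py .473 .124 .26 75.1
```

```text
4.8833 [0.4694126  0.32997204 0.2622371 ] 0.04336273220111316 29.99989659536368
[[271.9 151.3]
 [273.3 167.3]
 [275.4 190.9]]
{'pixel': [168.3, 276.4], 'conf': 0.73}
{'pixel': [212.1, 223.8], 'conf': 0.68}
{'pixel': [268.0, 220.4], 'conf': 0.6}
tip_fixed [(0.91, array([290.8, 226.6])), (0.71, array([191.8, 271.7])), (0.67, array([224.8, 226.1])), (0.47, array([255.5, 426.7]))]
tip_moving [(0.71, array([227.5, 224.5])), (0.56, array([292.3, 229.1])), (0.55, array([192.9, 281.2]))]
-0.1 15 across -0.0142 0.0139 pin -0.0109 0.0092
-0.09 41 across -0.0161 0.0168 pin -0.0121 0.0075
-0.08 79 across -0.0165 0.0169 pin -0.0123 0.009
-0.07 77 across -0.0158 0.0158 pin -0.0126 0.0079
-0.06 77 across -0.0138 0.0146 pin -0.0126 0.009
-0.05 73 across -0.0131 0.0131 pin -0.0137 0.0103
-0.04 84 across -0.0117 0.0128 pin -0.0144 0.0056
-0.03 85 across -0.0147 0.0148 pin -0.0131 0.0095
-0.02 107 across -0.0173 0.0164 pin -0.0122 0.0088
-0.01 86 across -0.017 0.0177 pin -0.0131 0.0103
t 5.08 pos [0.4687 0.3296 0.2602] rpy [-3.1396e+00  2.6000e-03  1.1190e+00] F [-0.34 -0.02 -0.53] open 0.0437 grip 30.0
shift [-0.2441  0.1249  0.0006] turn [-0.0028  0.0031 -0.2442]
```

View pics/held.png

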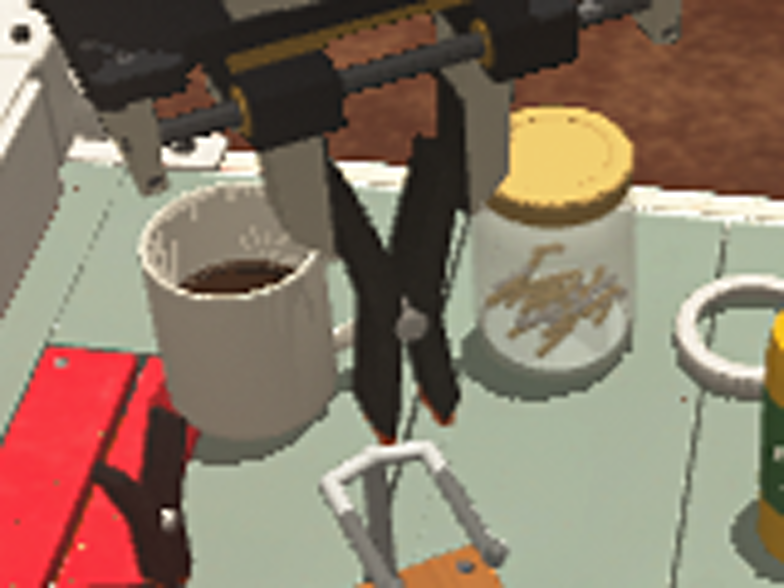

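The clamp is held squeezed open, centred and upright: hinge at (410,322) in the crop, tips at (388,440) and (447,420). Now over the panel.

Call:
step_arm --steps '[{"x": -0.05, "y": 0.025, "z": 0, "rx": 0, "ry": 0, "rz": -0.12, "claw": -1}, {"x": -0.1, "y": 0.05, "z": 0, "rx": 0, "ry": 0, "rz": -0.24, "claw": -1}, {"x": -0.15, "y": 0.076, "z": 0, "rx": 0, "ry": 0, "rz": -0.24, "claw": -1}, {"x": -0.2, "y": 0.102, "z": 0, "rx": 0, "ry": 0, "rz": -0.24, "claw": -1}, {"x": -0.23, "y": 0.117, "z": 0, "rx": 0, "ry": 0, "rz": -0.24, "claw": -1}, {"x": -0.244, "y": 0.125, "z": 0, "rx": 0, "ry": 0, "rz": -0.24, "claw": -1}, {"x": -0.244, "y": 0.125, "z": 0, "rx": 0, "ry": 0, "rz": -0.24, "claw": -1}, {"x": -0.244, "y": 0.125, "z": 0, "rx": 0, "ry": 0, "rz": -0.24, "claw": -1}, {"x": -0.244, "y": 0.125, "z": 0, "rx": 0, "ry": 0, "rz": -0.24, "claw": -1}]'

```text
time: 5.83
tool_pos: [0.4737, 0.1255, 0.2616]
tool_rot: [-3.141, -0.0, 1.308]
contact_force: [-1.2, -0.0, -0.8]
opening: 0.0438
grip_force: 30.0
```

```bash
cat > chk.py <<'E'
from h import *
import sys
o=robot.observe();p=o["tool_pos"];print(o["time"],p.round(4),o["tool_rot"].round(4),o["contact_force"].round(2))
th=np.radians(75.1);B=np.array([np.cos(th),np.sin(th)]);A=np.array([np.sin(th),-np.cos(th)])
im,d=read_camera("scene")
hsv=cv2.cvtColor(im,cv2.COLOR_BGR2HSV);bl=(hsv[...,0]>100)&(hsv[...,0]<130)&(hsv[...,1]>120)&(hsv[...,2]>50)
P,v,u=unproj("scene",d,np.ones(d.shape,bool));D=P[:,:2]-p[:2];a=D@A;b=D@B
near=(abs(a)<.04)
def show(n,k):
    if k.sum()>3:print(n,k.sum(),"across",np.percentile(a[k],[2,50,98]).round(4),"along",np.percentile(b[k],[2,50,98]).round(4))
black=hsv[...,2][v,u]<70
zr=P[:,2]-p[2]
for z0 in(-.1,-.09,-.08,-.06,-.045):show(f"clamp {z0}",near&(abs(b)<.03)&(zr>z0)&(zr<z0+.01)&black)
show("panel face",near&(abs(b)<.1)&(P[:,2]>.10)&(P[:,2]<.124)&~black)
show("panel top",near&(b<.06)&(b>-.11)&(P[:,2]>.127)&(P[:,2]<.134)&~black)
show("blue",near&(abs(b)<.04)&bl[v,u]&(P[:,2]>.1)&(P[:,2]<.14))
k=near&(abs(b)<.1)&(P[:,2]>.10)&(P[:,2]<.124)&~black
if k.sum()>10:print("face slope",np.polyfit(b[k],a[k],1))
uv=proj("scene",[[.473,.124,.13]])[0].astype(int)
c=im[uv[1]-80:uv[1]+40,uv[0]-80:uv[0]+80]
cv2.imwrite(f"pics/{sys.argv[1]}.png",cv2.resize(c,None,fx=4.9,fy=4.9,interpolation=cv2.INTER_CUBIC))
E
python3 chk.py above
```

```text
5.8333 [0.4737 0.1255 0.2616] [-3.1408e+00 -5.0000e-04  1.3082e+00] [-1.17 -0.02 -0.82]
clamp -0.09 33 across [-0.0169 -0.0081  0.0147] along [-0.0116 -0.0098  0.0055]
clamp -0.08 89 across [-0.0171 -0.0144  0.0143] along [-0.0119 -0.0079  0.0078]
clamp -0.06 92 across [-0.015  -0.0126  0.011 ] along [-0.012  -0.0086  0.0074]
clamp -0.045 68 across [-0.0131 -0.0114  0.0103] along [-0.0113 -0.0049  0.0085]
panel face 568 across [-0.002  -0.0009  0.0005] along [-0.095  -0.0335  0.0401]
panel top 279 across [-0.0021 -0.0001  0.0033] along [-0.0946 -0.0318  0.0395]
blue 120 across [-0.0022 -0.001   0.0029] along [-0.0119 -0.0018  0.009 ]
face slope [-0.00240699 -0.00093241]
```

View pics/above.png

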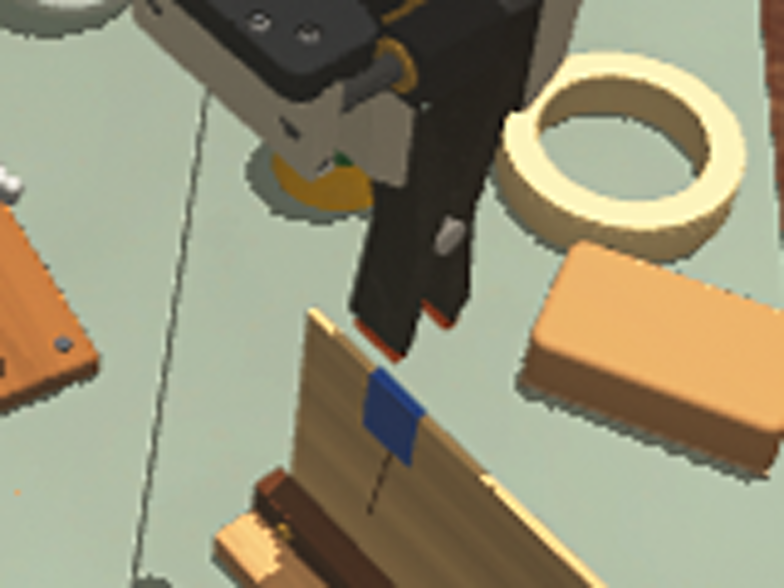

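The clamp is in line above the blue band, with tips at (380,345) and (437,315) in the crop and the band at (393,410). I'll correct by about 1 mm and descend slowly, stopping first with the tips just above the edge.

Call:
step_arm --steps '[{"x": -0.0013, "y": 0.0016, "z": 0.01, "rx": 0, "ry": 0, "rz": 0, "claw": -1}, {"x": -0.0013, "y": 0.0016, "z": 0.03, "rx": 0, "ry": 0, "rz": 0, "claw": -1}, {"x": -0.0013, "y": 0.0016, "z": 0.04, "rx": 0, "ry": 0, "rz": 0, "claw": -1}, {"x": -0.0013, "y": 0.0016, "z": 0.05, "rx": 0, "ry": 0, "rz": 0, "claw": -1}, {"x": -0.0013, "y": 0.0016, "z": 0.056, "rx": 0, "ry": 0, "rz": 0, "claw": -1}, {"x": -0.0013, "y": 0.0016, "z": 0.062, "rx": 0, "ry": 0, "rz": 0, "claw": -1}, {"x": -0.0013, "y": 0.0016, "z": 0.068, "rx": 0, "ry": 0, "rz": 0, "claw": -1}, {"x": -0.0013, "y": 0.0016, "z": 0.074, "rx": 0, "ry": 0, "rz": 0, "claw": -1}, {"x": -0.0013, "y": 0.0016, "z": 0.079, "rx": 0, "ry": 0, "rz": 0, "claw": -1}, {"x": -0.0013, "y": 0.0016, "z": 0.082, "rx": 0, "ry": 0, "rz": 0, "claw": -1}, {"x": -0.0013, "y": 0.0016, "z": 0.082, "rx": 0, "ry": 0, "rz": 0, "claw": -1}, {"x": -0.0013, "y": 0.0016, "z": 0.082, "rx": 0, "ry": 0, "rz": 0, "claw": -1}]'

```text
time: 6.88
tool_pos: [0.4747, 0.1231, 0.2005]
tool_rot: [3.141, -0.0, 1.307]
contact_force: [0.3, 0.3, -0.8]
opening: 0.0436
grip_force: 30.0
```

```bash
python3 chk.py down
```

```text
6.8833 [0.4747 0.1231 0.2005] [ 3.1415e+00 -1.0000e-04  1.3075e+00] [ 0.27  0.29 -0.78]
clamp -0.09 18 across [-0.0172 -0.0131  0.0133] along [-0.0115 -0.0107  0.0078]
clamp -0.08 80 across [-0.0173 -0.0149  0.0143] along [-0.0118 -0.007   0.0092]
clamp -0.06 72 across [-0.0148 -0.0128  0.0111] along [-0.0117 -0.0074  0.009 ]
clamp -0.045 57 across [-0.0128 -0.0113  0.01  ] along [-0.0112 -0.0054  0.0078]
panel face 497 across [-0.0136 -0.0024 -0.0011] along [-0.0934 -0.0431  0.0419]
panel top 207 across [-0.0036 -0.0017  0.0017] along [-0.0924 -0.047   0.0353]
blue 14 across [-0.0042 -0.0028  0.0019] along [-0.0106 -0.0096 -0.008 ]
face slope [-0.00948366 -0.0031237 ]
```

View pics/down.png

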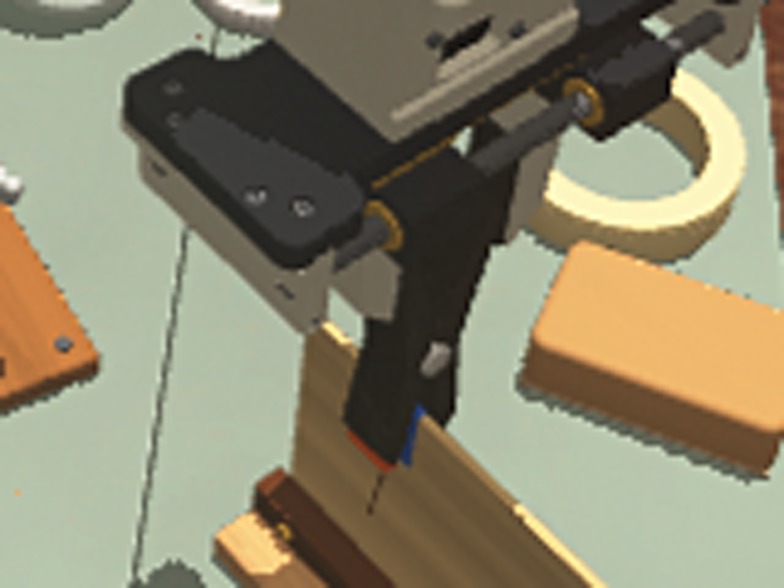

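The clamp stands astride the panel: near tip at (370,450) in the crop, below the edge and over the band, and the far jaw behind the panel. The panel mid-plane is within 1 mm of the clamp's centre and there is no contact force, so I'm handing in.

```bash
python3 -c "
from cell import robot
print(robot.hand_in())"
```

```text
the job is handed in; nothing more can be done
None
```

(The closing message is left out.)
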